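Feel a dial padlock open and present it

ROBOT

A 6-joint arm with a two-finger parallel gripper is mounted at the origin on a cart in front of the work surface, level with it; the furniture and walls round the work are solid. World frame = base frame: x ahead of the robot, y to its left, z up, the work surface at z = 0. Lengths are in m, angles in rad, forces in N, time in s.
With the tool pointing down it reaches from about 0.425 to 0.95 m from the base axis. Payload 3.5 kg.
Tool frame: the origin (TCP) lies midway between the tips of the shut fingers; the grasp point (between the pads) lies 19 mm behind it; z points along the fingers, y is the direction in which the jaws open and shut (so a half turn about z gives the same grasp; the last joint's range is limited). The gripper opens to 85 mm and grips with 20 to 120 N. Pads are 22 mm wide; open, the fingers measure 114 mm over their backs; the gripper's body (76 mm by 85 mm) begins 54 mm behind the grasp point. The pads swing forward as they close: fully open they stand 13 mm farther back than shut.
Start: joints at [-1.25, 0.286, 1.577, -0, 1.279, -0.15], TCP at [0.306, -0.602, 0.231] pointing down, gripper open.
Joint ranges: [-2.77, 2.77], [-0.9, 2.22], [0.21, 2.48], [-1.53, 4.67], [0.24, 2.81], [-2.84, 2.84]. Speed limits (rad/s): [2.79, 2.79, 3.14, 3.14, 3.14, 3.14].

INTERFACE

Orientations are given as a unit quaternion [x, y, z, w].
In Python, from plant import ctrl gives the robot as it stands.
- The arm moves only by the tool apply_moves, never from a script. Its argument "moves" is a list that holds one entry, the list of rows, each a list of 7 numbers: the shift along the tool's x, y, z in m, then the turn, a rotation vector about the tool's x, y, z in degrees, then the gripper's target within -1 to 1 (shut at 1, half-way at 0, fully open at -1). In form: [[[tx, ty, tz, ax, ay, az, hand], ...]]. A call has 1 to 12 rows; each row shifts and turns the pose as measured when the row begins, along the tool's axes as they then stand; what a row does not reach is not made up. A row lasts 1/10 s, in which the tool goes at most 50 mm and 8.59 degrees, less where a joint would pass 70% of its speed; a pose out of reach is approached as far as the arm can. A call with a gripper value outside its range is refused whole. The fingers move at their own pace and stop on an object; "force" is the grip in N (left out, the last holds). Time passes only in rows, so rows that do not move let the fingers close. It gives the time, the measured TCP pose, the force and the opening at its end, in the units of the state.
- ctrl.get_state(): the state, without advancing time (a new reading comes with each control period).
- ctrl.read_camera(name): name is "side" or "top" or "wrist"; returns the picture (420x560x3 uint8, red, green, blue); there is no depth.
- ctrl.get_calibration(name): a dict with "camera_matrix" (3x3 intrinsics, pixels), "cam_to_world" (4x4, takes a point from camera to world coordinates). Camera axes: x right, y up, looking along -z (the intrinsics and any distortion apply to the point x, -y, -z); pixel columns grow to the right and rows downward; lengths in m; the calibration is good to about 2 mm. A picture is of the moment at which its call begins: read the wrist's pose just before it. get_calibration takes no time and is no camera call; for the wrist camera it gives the pose at the moment of the call.
- ctrl.sign_off(): hands the job in, once; it reports no verdict.
The state is a dict: "time": time; "qpos": joint angles; "dq": joint speeds; "joint_efforts": joint torques, N m; "eef_pos": TCP position; "tcp_rot": TCP orientation; "contact_force": force on the tool from outside, world axes, zero at the start; "wrist_torque": the same for the moment, N m; "opening": opening from 0.0 (shut) to 1.0 (fully open).
Only numpy, scipy, OpenCV 4.12 (cv2) and the standard library are available. Lean on these libraries where they do the work, as an engineer would, in place of code of your own. Each camera call takes 0.05 s, during which the arm holds its last target. There are 200 camera calls.

TASK

The dark grey steel lock box is shut with a combination padlock lying on it; all but the last number is already dialled. Turn the dial clockwise (less than half a turn), feeling past the shallow clicks, until the true notch stops it and the shackle springs out a little; then pull the shackle fully open without wrenching at the hasp, lift the lock off its staple and finish while holding it up: open, level, dial uppermost, more than 10 cm above the box, leaving everything else alone.

Things in the scene. Friction and masses are not known exactly. Their poses are not given: they have to be found in the camera images.
- lock_box: fixed steel box, 230 (x) x 210 (y) x 75 high; origin in the middle of its underside, +x to its back. The padlock lies on the front deck of its flat top. Behind that is the lid with a hasp: a strap 36 wide, 2.5 thick lies along the top's centre line (y = 0) from the staple back to a hinge knuckle at x = +58 (top 5.5 above the box's top). Box, lid and strap do not move
- staple (a point): middle of the eye of the hasp's staple, 11 above the box's top, on its centre line, about 35 ahead (+x) of the dial axis at the start. The staple is an upside-down U of 5 mm round bar standing across x, 21 wide outside and 11 inside, its top 21.3 above the box's top; the shackle's toe leg passes through it along x
- padlock: the padlock, loose, about 0.4 kg; origin in the middle of the underside of its body, a steel block 57 long (x, -29 to +28) x 54 wide (y) x 22 high, lying on the box with the dial up. +x points from body to shackle bow (at the start along the box's +x). From above it can be gripped across its 54 mm width, fingers either side of the dial; lifted by the shackle it droops
- padlock_center (a point): middle of the padlock's body, on the dial's axis, 11 above its underside; same axes as the padlock
- dial_knob (a point): middle of the dial's round knurled grip, on the dial's axis (vertical), 24 above padlock_center; the grip is 30 across and 18 high, on a graduated plate 43 across whose top is 15 above padlock_center. While the dial is turned the staple keeps the lock from turning along by more than a few degrees
- padlock_dial (a joint): dial angle, rad, growing clockwise (seen from above), no end; about 0.05 to 0.1 N m to turn. Five shallow notches click (about 0.15 N m to pass, the shackle moves 1.6 mm). One deep gate, its place hidden and new each time, lies 0.45 to 2.55 rad clockwise of the start: there the shackle springs out and its pin stops the dial both ways with 0.1 to 0.3 rad of play
- shackle_grip (a point): point midway between the shackle's straight legs, 52 ahead (+x) of padlock_center when shut, moving with the shackle; lock's axes. The shackle is a U of 8 mm round bar in the body's mid height: legs along x at y = +14 (toe, in the staple) and -14 (heel, stays in the body), 36 wide outside, straight from 24 behind to 7 ahead of this point, bow ending 25 ahead
- padlock_shackle (a joint): how far the shackle stands out along the lock's +x, m: 0 shut, 0.026 fully open (end stop). At the gate it springs to about 0.011; on from there it takes 3 to 5 N and stays where it is left. When pulled, the loose body follows up to 5 mm until it rests on the staple. From 0.020 the toe's tip is past the staple: the lock then lifts straight up off it
- marker: felt marker (136 x 13 x 14) lying on the lid of the lock box, a bystander to be left alone; origin under its middle
- vial_small: small plastic bottle (36 across, 75 high), a bystander; origin in the middle of its underside
- vial_large: small plastic bottle (37 across, 85 high), a bystander; origin in the middle of its underside
- stopper: dark rubber stopper (31 across, 26 high), a bystander; origin in the middle of its underside

How it is judged:
On the way, in this order (a step that is already met when the one before it is completed fails the run):
1. the dial has found its notch: the shackle has sprung out, the lock still on the box (value of joint padlock_shackle above 0.006 m and height (world z) of padlock_center below 0.1 m), for 0.2 s.
2. the shackle is pulled fully open while the lock is still at the hasp (value of joint padlock_shackle above 0.021 m and horizontal distance between padlock_center and staple below 0.06 m and height (world z) of padlock_center below 0.11 m), for 0.2 s.
At the end, for the whole second after the job is handed in: The robot holds the padlock in its fingers, still (under 30 mm/s), the body's middle more than 100 mm above the top of the box (175 mm above the bench), dial up within 20 degrees, the shackle more than 17 mm out, and nothing of the lock touches the box (height (world z) of padlock_center above 0.175 m and angle between padlock_center's own z axis and vertical below 0.35 rad and value of joint padlock_shackle above 0.017 m and contact force between padlock and the fingers above 1 N and contact force between padlock and lock_box below 0.1 N and linear speed of padlock below 0.03 m/s); the arm keeps its last pose, push and grip.
It fails at once if the lock is wrenched or pressed against the box or its hasp with more than 60 N (contact force between padlock and lock_box above 60 N).
It fails at once if a bystander is moved by more than 20 mm (distance of any of marker, vial_small, vial_large, stopper from where it was at the start of the episode above 0.02 m).
It also fails if it takes over 64 s, if anything falls off the work surface, if the arm or the gripper's body presses on something with over 40 N, if the wrist force passes 120 N, or if a joint passes its speed limit or range.

## Working session

There is one attempt and no reset: what is moved stays moved. The work goes in short steps, Python scripts to look and compute and a tool call to move; the robot and the scene stay as the last step left them, time stands still between calls to the robot, and variables do not carry over. Pictures are saved under pics/ and viewed, about 8 in all and at most 12, crops included, and the job is handed in when it is done.

Besides the shell and the picture viewer there is one more tool, called by a JSON object that holds its "fn" and its "kwargs". apply_moves: Moves the arm, as the interface text tells. Its arguments: {"type":"object","properties":{"moves":{"type":"array","items":{"type":"array","items":{"type":"array","items":{"type":"number"}}}},"force":{"type":"number"}},"required":["moves"]}

```bash
mkdir -p pics; ls; python3 - <<'E'
from plant import ctrl
import cv2,numpy as np
np.set_printoptions(precision=4,suppress=True)
for n in("top","side"):
    im=ctrl.read_camera(n);cv2.imwrite(f"pics/{n}0.png",im[:,:,::-1])
    c=ctrl.get_calibration(n);print(n,c["camera_matrix"],c["cam_to_world"],[k for k in c])
print(ctrl.get_state())
E
```

```text
pics
top [[386.6722   0.     278.1379]
 [  0.     386.6722 217.9293]
 [  0.       0.       1.    ]] [[ 0.0157  0.9965 -0.0815  0.4832]
 [-0.9998  0.0168  0.0128 -0.0549]
 [ 0.0141  0.0813  0.9966  0.9844]
 [ 0.      0.      0.      1.    ]] ['camera_matrix', 'cam_to_world']
side [[380.8677   0.     281.7116]
 [  0.     380.8677 204.7891]
 [  0.       0.       1.    ]] [[-0.9956  0.0652 -0.067   0.5281]
 [-0.0899 -0.4722  0.8769  0.7582]
 [ 0.0256  0.8791  0.476   0.5287]
 [ 0.      0.      0.      1.    ]] ['camera_matrix', 'cam_to_world']
{'time': 0.1, 'qpos': array([-1.25  ,  0.2871,  1.578 , -0.    ,  1.2786, -0.15  ]), 'dq': array([ 0.0002, -0.0004, -0.0032, -0.0001, -0.0003,  0.0013]), 'joint_efforts': array([  0.0011, -40.7289, -29.3699,  -0.0001,   0.0034,  -0.    ]), 'eef_pos': array([ 0.306 , -0.601 ,  0.2301]), 'tcp_rot': array([ 0.9724,  0.2332, -0.0001, -0.0011]), 'contact_force': array([0.3501, 0.2331, 0.2137]), 'wrist_torque': array([-0.0414, -0.0208, -0.0122]), 'opening': 0.9985657847371487}
```

View pics/top0.png

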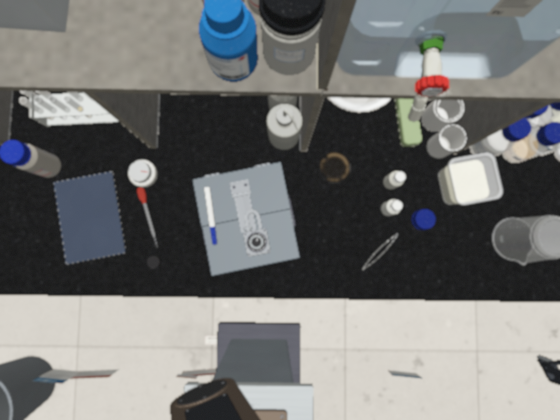

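View pics/side0.png

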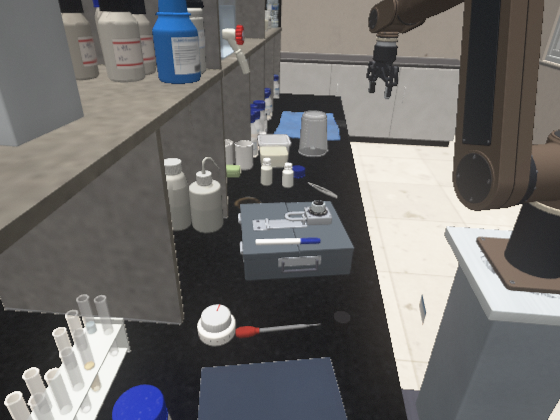

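The top view shows the box at about (193..298, 163..275), yawed about +10°. The dial is near (257,241), and the marker lies on the lid at about (211,215). I'll zoom in for exact pixels.

```bash
python3 - <<'E'
import cv2
im=cv2.imread("pics/top0.png")[150:285,180:310]
cv2.imwrite("pics/crop0.png",cv2.resize(im,None,fx=4.4,fy=4.4,interpolation=cv2.INTER_CUBIC))
E
cat > h.py <<'E'
from plant import ctrl
import cv2,numpy as np
from scipy.spatial.transform import Rotation as R
np.set_printoptions(precision=4,suppress=True)
def ray(c,u,v,z):
    K=c["camera_matrix"];T=c["cam_to_world"]
    d=T[:3,:3]@np.array([(u-K[0,2])/K[0,0],-(v-K[1,2])/K[1,1],-1])
    o=T[:3,3];return o+d*(z-o[2])/d[2]
def proj(c,p):
    K=c["camera_matrix"];T=c["cam_to_world"]
    q=T[:3,:3].T@(np.array(p)-T[:3,3]);return K[0,0]*q[0]/-q[2]+K[0,2],K[1,1]*-q[1]/-q[2]+K[1,2]
E
```

```text
(no output)
```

View pics/crop0.png

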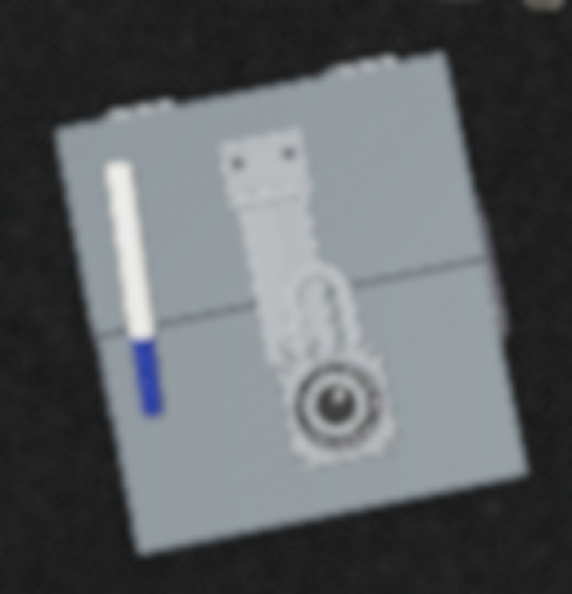

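```bash
python3 - <<'E'
from h import *
c=ctrl.get_calibration("top")
f=lambda u,v,z:ray(c,u/4.4+180,v/4.4+150,z)
C=[f(*p,.075) for p in((56,130),(443,53),(528,473),(140,553))]
print(np.array(C)); m=np.mean(C,0);print("box c",m)
ex=(C[0]+C[1]-C[2]-C[3]);ey=(C[0]+C[3]-C[1]-C[2]);print(np.linalg.norm(ex)/2,np.linalg.norm(ey)/2,np.degrees([np.arctan2(ex[1],ex[0]),np.arctan2(-ey[0],ey[1])]))
p=f(337,403,.112);print("dial",p)
a=np.arctan2(ex[1],ex[0]);d=(p-m)[:2];print("in box",np.array([[np.cos(a),np.sin(a)],[-np.sin(a),np.cos(a)]])@d)
s=ctrl.get_state();print(R.from_quat(s["tcp_rot"]).as_matrix())
E
```

```text
[[ 0.6455  0.1374  0.075 ]
 [ 0.6916 -0.0706  0.075 ]
 [ 0.4655 -0.1193  0.075 ]
 [ 0.4202  0.0855  0.075 ]]
box c [0.5557 0.0082 0.075 ]
0.23121817622237073 0.21136735770533546 [12.5598 12.4772]
dial [ 0.5003 -0.0185  0.112 ]
in box [-0.0599 -0.0141]
[[ 0.8912  0.4536 -0.0007]
 [ 0.4536 -0.8912  0.002 ]
 [ 0.0003 -0.0021 -1.    ]]
```

{"fn": "apply_moves", "kwargs": {"moves": [[[0.0336, -0.0332, 0, 0, 0, 0, -1], [0.0336, -0.0332, 0, 0, 0, 0, -1], [0.0336, -0.0332, 0, 0, 0, 0, -1], [0.0336, -0.0332, 0, 0, 0, 0, -1], [0.0336, -0.0332, 0, 0, 0, 0, -1], [0.0336, -0.0332, 0, 0, 0, 0, -1], [0.0336, -0.0332, 0, 0, 0, 0, -1], [0.0336, -0.0332, 0, 0, 0, 0, -1], [0.0336, -0.0332, 0, 0, 0, 0, -1], [0.0336, -0.0332, 0, 0, 0, 0, -1], [0.0336, -0.0332, 0, 0, 0, 0, -1], [0.0336, -0.0332, 0, 0, 0, 0, -1]]], "force": 50}}

```text
time: 1.3
eef_pos: [0.4868, -0.0464, 0.2249]
tcp_rot: [0.974, 0.227, -0.001, -0.005]
contact_force: [0.0, 0.1, 0.1]
opening: 1.0
```

{"fn": "apply_moves", "kwargs": {"moves": [[[0, 0, 0, 0, 0, -8, -1], [0, 0, 0, 0, 0, -8, -1], [0, 0, 0, 0, 0, -8, -1], [0, 0, 0, 0, 0, -8, -1], [0, 0, 0, 0, 0, -8, -1], [0, 0, 0, 0, 0, -8, -1], [0, 0, 0, 0, 0, -8, -1], [0, 0, 0, 0, 0, -8, -1], [0, 0, 0, 0, 0, -8, -1], [0, 0, 0, 0, 0, 0, -1]]]}}

```text
time: 2.3
eef_pos: [0.4842, -0.0365, 0.2196]
tcp_rot: [0.63, 0.777, 0.001, -0.01]
contact_force: [-0.2, -0.4, 0.9]
opening: 1.0
```

```bash
cat >> h.py <<'E'
def delta(s,xy,z,yaw=None):
    M=R.from_quat(s["tcp_rot"]);d=M.inv().apply(np.r_[xy,z]-s["eef_pos"])
    m=M.as_matrix();y=np.degrees(np.arctan2(m[1,0],m[0,0]))
    print("pos",s["eef_pos"],"yaw",y,"tool delta",d,"tilt rv",M.inv().apply(np.cross(m[:,2],[0,0,-1]))*57.3,"q6",s["qpos"][5],"t",s["time"])
    if yaw is not None: print("turn az",[(y-yaw+180)%360-180,(y-yaw)%180,(y-yaw)%180-180])
E
python3 - <<'E'
from h import *
s=ctrl.get_state();c=ctrl.get_calibration("wrist");im=ctrl.read_camera("wrist")
cv2.imwrite("pics/w1.png",im[:,:,::-1])
delta(s,[.5003,-.0185],.10)
print("knob proj",proj(c,[.5003,-.0185,.119])); np.savez("w1.npz",**c)
E
```

```text
pos [ 0.4842 -0.0365  0.2196] yaw 101.95662851451738 tool delta [0.0123 0.0208 0.1195] tilt rv [-0.6517 -0.9436 -0.    ] q6 -0.5011811509008908 t 2.3
knob proj (np.float64(310.5175744291445), np.float64(190.37678147264293))
```

View pics/w1.png

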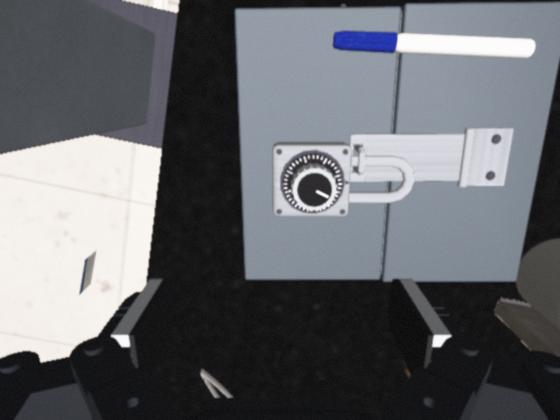

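The wrist view shows the lock body at about (273..351, 142..216), the knob cap at about (315,189), and the shackle going right through the staple at (358,158).

```bash
python3 - <<'E'
from h import *
c=dict(np.load("w1.npz"))
im=cv2.imread("pics/w1.png",0)[140:225,270:355]
m=(im<45).astype(np.uint8)
n,l,st,ce=cv2.connectedComponentsWithStats(m);i=1+st[1:,4].argmax();print(st[i],ce[i]+[270,140])
for u,v,z in((315,189,.119),(312,179.5,.097)):print(ray(c,u,v,z))
b=[ray(c,*p,.097) for p in((273,145),(349,142.5),(351,216),(274.5,215.5))];print(np.array(b))
u=b[1]+b[2]-b[0]-b[3];print(np.degrees(np.arctan2(u[1],u[0])),np.mean(b,0))
s=ctrl.get_state();delta(s,[.501,-.0185],.14)
E
```

```text
[ 29  37  31  28 334] [312.7006 191.5449]
[ 0.503  -0.0169  0.119 ]
[ 0.5022 -0.0154  0.097 ]
[[ 0.4693  0.0031  0.097 ]
 [ 0.5215  0.0161  0.097 ]
 [ 0.5372 -0.0365  0.097 ]
 [ 0.481  -0.0482  0.097 ]]
12.843441270508997 [ 0.5023 -0.0164  0.097 ]
pos [ 0.4842 -0.0365  0.2195] yaw 101.81418100291715 tool delta [0.0129 0.0211 0.0795] tilt rv [-0.6593 -0.9445 -0.    ] q6 -0.49870980771059265 t 2.35
```

{"fn": "apply_moves", "kwargs": {"moves": [[[0.0138, 0.0218, 0, -0.66, -0.94, 0, -1], [0, 0, 0.03, 0, 0, 0, -1], [0, 0, 0.03, 0, 0, 0, -0.2], [0, 0, 0.01, 0, 0, 0, -0.2], [0, 0, 0, 0, 0, 0, -0.2]]]}}

```text
time: 2.85
eef_pos: [0.5042, -0.0182, 0.1486]
tcp_rot: [0.636, 0.771, 0.001, 0.002]
contact_force: [0.2, 0.3, 0.1]
opening: 0.602
```

```bash
python3 - <<'E'
from h import *
s=ctrl.get_state();delta(s,[.5015,-.0175],.10);print(s["contact_force"],s["wrist_torque"],s["opening"])
E
```

```text
pos [ 0.5042 -0.0182  0.1486] yaw 100.97677159395609 tool delta [ 0.0013 -0.0027  0.0486] tilt rv [0.1744 0.1056 0.    ] q6 -0.4286042547454107 t 2.85
[0.1983 0.2983 0.1315] [ 0.0077  0.008  -0.032 ] 0.6019273857609193
```

{"fn": "apply_moves", "kwargs": {"moves": [[[0.0013, -0.0027, 0.02, 0.17, 0.1, 0, -0.2], [0, 0, 0.015, 0, 0, 0, -0.2], [0, 0, 0.008, 0, 0, 0, -0.2], [0, 0, 0, 0, 0, 0, -0.2]]]}}

```text
time: 3.25
eef_pos: [0.5043, -0.0186, 0.1092]
tcp_rot: [0.638, 0.77, 0.001, 0.003]
contact_force: [-0.1, 0.0, -0.9]
opening: 0.601
```

```bash
python3 - <<'E'
from h import *
s=ctrl.get_state();delta(s,[.5015,-.0175],.101);print(s["contact_force"],s["wrist_torque"],s["opening"])
E
```

```text
pos [ 0.5043 -0.0186  0.1092] yaw 100.68586332237224 tool delta [ 0.0016 -0.0026  0.0081] tilt rv [0.3615 0.1692 0.    ] q6 -0.42448437127836713 t 3.25
[-0.1039  0.0051 -0.8698] [ 0.0504  0.0134 -0.0153] 0.6012903384429458
```

{"fn": "apply_moves", "kwargs": {"moves": [[[0.002, -0.0035, 0.004, 0.3, 0.2, 0, -0.2], [0.0015, -0.003, 0.004, 0.3, 0.1, 0, -0.2], [0, 0, 0, 0, 0, 0, -0.2]]]}}

```text
time: 3.55
eef_pos: [0.4986, -0.0167, 0.1035]
tcp_rot: [0.639, 0.77, -0.0, -0.001]
contact_force: [0.3, -0.9, -0.3]
opening: 0.596
```

```bash
python3 - <<'E'
from h import *
s=ctrl.get_state();delta(s,[.5015,-.0175],.101);print(s["contact_force"],s["wrist_torque"],s["opening"])
E
```

```text
pos [ 0.4986 -0.0167  0.1035] yaw 100.63020174076 tool delta [-0.0013  0.0027  0.0025] tilt rv [-0.0466 -0.0466 -0.    ] q6 -0.42316462238403163 t 3.55
[ 0.3207 -0.8787 -0.2769] [-0.0384 -0.0626  0.0022] 0.5963606148800642
```

{"fn": "apply_moves", "kwargs": {"moves": [[[-0.001, 0.0027, 0.001, 0, 0, 0, -0.2], [0, 0, 0, 0, 0, 0, -0.2]]]}}

```text
time: 3.75
eef_pos: [0.5021, -0.0173, 0.1033]
tcp_rot: [0.639, 0.77, 0.0, 0.0]
contact_force: [-0.1, -0.6, 1.3]
opening: 0.601
```

```bash
python3 - <<'E'
from h import *
s=ctrl.get_state();delta(s,[.5015,-.0175],.101);print(s["contact_force"],s["wrist_torque"],s["opening"])
E
```

```text
pos [ 0.5021 -0.0173  0.1033] yaw 100.62354688242607 tool delta [-0.0001 -0.0006  0.0023] tilt rv [ 0.0419 -0.0047 -0.    ] q6 -0.42254788976178276 t 3.75
[-0.1238 -0.57    1.3278] [0.0406 0.0189 0.0575] 0.6014704658786832
```

Positioned; closing on the knob.

{"fn": "apply_moves", "kwargs": {"moves": [[[0, 0, 0.0005, 0, 0, 0, 0.1], [0, 0, 0, 0, 0, 0, 0.3], [0, 0, 0, 0, 0, 0, 0.5], [0, 0, 0, 0, 0, 0, 1], [0, 0, 0, 0, 0, 0, 1], [0, 0, 0, 0, 0, 0, 1]]], "force": 40}}

```text
time: 4.35
eef_pos: [0.5021, -0.0175, 0.1034]
tcp_rot: [0.638, 0.77, -0.0, -0.0]
contact_force: [-1.2, 0.2, 0.6]
opening: 0.335
```

```bash
python3 - <<'E'
from h import *
s=ctrl.get_state();delta(s,[.5015,-.0175],.101);print(s["contact_force"],s["wrist_torque"],s["opening"])
E
```

```text
pos [ 0.5021 -0.0175  0.1034] yaw 100.64381200947425 tool delta [ 0.0001 -0.0006  0.0024] tilt rv [-0.0171  0.0053  0.    ] q6 -0.4225613617942539 t 4.35
[-1.1915  0.1939  0.6359] [-0.0325  0.1376 -0.0434] 0.3352784616718154
```

{"fn": "apply_moves", "kwargs": {"moves": [[[0, 0, 0, 0, 0, 4, 1], [0, 0, 0, 0, 0, 4, 1], [0, 0, 0, 0, 0, 4, 1], [0, 0, 0, 0, 0, 4, 1], [0, 0, 0, 0, 0, 4, 1]]]}}

```text
time: 4.85
eef_pos: [0.5019, -0.0175, 0.1034]
tcp_rot: [0.766, 0.643, -0.0, -0.0]
contact_force: [-0.7, -0.5, 1.4]
opening: 0.332
```

```bash
python3 - <<'E'
from h import *
s=ctrl.get_state();delta(s,[.502,-.0175],.1034);print(s["contact_force"],s["wrist_torque"],s["opening"])
E
```

```text
pos [ 0.5019 -0.0175  0.1034] yaw 79.96494230123886 tool delta [-0.      0.0001 -0.    ] tilt rv [-0.0395  0.0346 -0.    ] q6 -0.06117277932094752 t 4.85
[-0.6573 -0.4844  1.3628] [0.0465 0.1321 0.0442] 0.33178745053028924
```

{"fn": "apply_moves", "kwargs": {"moves": [[[0, 0, 0, 0, 0, 4, 1], [0, 0, 0, 0, 0, 4, 1], [0, 0, 0, 0, 0, 4, 1], [0, 0, 0, 0, 0, 4, 1]]]}}

```text
time: 5.25
eef_pos: [0.5017, -0.0174, 0.1034]
tcp_rot: [0.851, 0.525, -0.001, -0.0]
contact_force: [-0.7, 0.8, 0.8]
opening: 0.332
```

```bash
cat > st.py <<'E'
from h import *
s=ctrl.get_state();delta(s,[.502,-.0175],.1034);print(s["contact_force"],s["wrist_torque"],s["opening"])
E
python3 st.py
```

```text
pos [ 0.5017 -0.0174  0.1034] yaw 63.35939092855781 tool delta [ 0.0001  0.0004 -0.    ] tilt rv [-0.0658  0.0727 -0.    ] q6 0.2290361771220648 t 5.25
[-0.7363  0.7744  0.8336] [0.0103 0.1266 0.0659] 0.3318269634238785
```

{"fn": "apply_moves", "kwargs": {"moves": [[[0, 0, 0, 0, 0, 4, 1], [0, 0, 0, 0, 0, 4, 1], [0, 0, 0, 0, 0, 4, 1], [0, 0, 0, 0, 0, 4, 1]]]}}

```text
time: 5.65
eef_pos: [0.5015, -0.0172, 0.1034]
tcp_rot: [0.918, 0.396, -0.001, -0.0]
contact_force: [-1.6, -0.4, 0.3]
opening: 0.331
```

```bash
python3 st.py
```

```text
pos [ 0.5015 -0.0172  0.1034] yaw 46.70557201209889 tool delta [0.0002 0.0006 0.    ] tilt rv [-0.0684  0.1061  0.    ] q6 0.5199644763442952 t 5.65
[-1.6005 -0.4094  0.3056] [0.036  0.0964 0.0495] 0.3312070854063168
```

{"fn": "apply_moves", "kwargs": {"moves": [[[0, 0.0003, 0, 0, 0, 4, 1], [0, 0, 0, 0, 0, 4, 1], [0, 0, 0, 0, 0, 4, 1], [0, 0, 0, 0, 0, 4, 1]]]}}

```text
time: 6.05
eef_pos: [0.4992, -0.0145, 0.1034]
tcp_rot: [0.965, 0.261, -0.004, -0.004]
contact_force: [-3.3, 4.4, 3.9]
opening: 0.332
```

```bash
python3 st.py
```

```text
pos [ 0.4992 -0.0145  0.1034] yaw 30.307917970176717 tool delta [ 0.0009  0.004  -0.    ] tilt rv [-0.5881  0.3365 -0.    ] q6 0.8055691110203427 t 6.05
[-3.2866  4.3773  3.8635] [0.7936 0.5532 0.5173] 0.3322064875558467
```

{"fn": "apply_moves", "kwargs": {"moves": [[[0, 0.0003, 0, 0, 0, 4, 1], [0, 0, 0, 0, 0, 4, 1], [0, 0, 0, 0, 0, 4, 1]]]}}

```text
time: 6.35
eef_pos: [0.4967, -0.0101, 0.1039]
tcp_rot: [0.987, 0.159, -0.008, -0.009]
contact_force: [-2.4, 4.7, 5.3]
opening: 0.33
```

```bash
python3 st.py
```

```text
pos [ 0.4967 -0.0101  0.1039] yaw 18.321400399327292 tool delta [0.0027 0.0087 0.0003] tilt rv [-1.1396  0.7615  0.    ] q6 1.0149463308864508 t 6.35
[-2.442   4.6711  5.2549] [0.9764 0.559  0.7758] 0.3299373009609714
```

```bash
python3 - <<'E'
from h import *
a=ctrl.read_camera("wrist");b=ctrl.read_camera("side")[180:280,220:360]
b=cv2.resize(b,(560,400),interpolation=cv2.INTER_CUBIC)
cv2.imwrite("pics/p2.png",np.vstack([cv2.resize(a[100:,:],None,fx=.7,fy=.7)[:,:,::-1],cv2.resize(b,(392,280))[:,:,::-1]]))
E
```

```text
(no output)
```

View pics/p2.png

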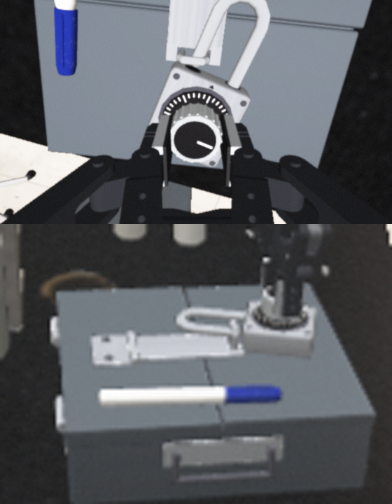

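The lock has swung clockwise about the staple with the dial, and the shackle at (255,30) stands well out, so the gate has caught. Next I'll turn back and recentre.

{"fn": "apply_moves", "kwargs": {"moves": [[[0.0007, 0.0022, 0, -0.3, 0.2, -4, 1], [0.0007, 0.0022, 0, -0.3, 0.2, -4, 1], [0.0007, 0.0022, 0, -0.3, 0.2, -4, 1], [0.0007, 0.0022, 0, -0.3, 0.2, -4, 1]]]}}

```text
time: 6.85
eef_pos: [0.496, -0.0105, 0.1039]
tcp_rot: [0.953, 0.302, -0.007, -0.01]
contact_force: [-5.9, 3.0, 6.5]
opening: 0.331
```

```bash
python3 st.py; python3 - <<'E'
from h import *
c=ctrl.get_calibration("wrist");np.savez("w3.npz",**c);a=ctrl.read_camera("wrist")
cv2.imwrite("pics/p3.png",cv2.resize(a[60:330,130:430],None,fx=2,fy=2)[:,:,::-1])
E
```

```text
pos [ 0.496  -0.0105  0.1039] yaw 35.213855251064615 tool delta [0.0009 0.0092 0.0003] tilt rv [-1.3042  0.3822  0.    ] q6 0.7187773165478147 t 6.85
[-5.931   2.9503  6.5029] [ 0.3382  0.9396 -0.055 ] 0.3310375927677888
```

View pics/p3.png

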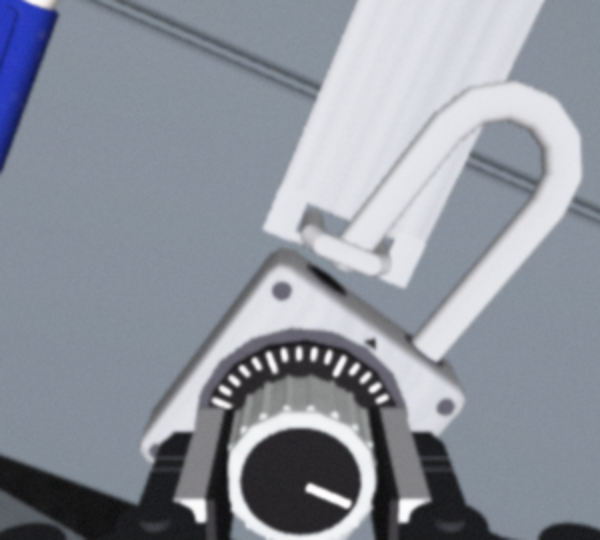

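The lock is about 18° clockwise of the strap. The toe's empty hole is visible at (325,275), with the toe tip just inside the staple at (340,250), so it has sprung. I'll keep turning it back into line.

{"fn": "apply_moves", "kwargs": {"moves": [[[0, 0.003, 0, -0.5, 0.2, -4, 1], [0, 0.003, 0, -0.5, 0.2, -4, 1], [0, 0.003, 0, -0.5, 0.2, -4, 1], [0, 0.003, 0, 0, 0, -4, 1]]]}}

```text
time: 7.3
eef_pos: [0.4983, -0.0161, 0.1035]
tcp_rot: [0.899, 0.438, -0.002, -0.006]
contact_force: [-5.4, 1.6, 5.9]
opening: 0.328
```

```bash
python3 st.py
```

```text
pos [ 0.4983 -0.0161  0.1035] yaw 51.99579881213386 tool delta [0.0012 0.0038 0.0001] tilt rv [-0.7781 -0.0674 -0.    ] q6 0.41959626627935426 t 7.3
[-5.3774  1.5576  5.8993] [ 0.3277  0.9037 -0.0084] 0.3283727158043357
```

{"fn": "apply_moves", "kwargs": {"moves": [[[0, 0.002, 0, 0, 0, 0, 1], [0, 0, 0, 0, 0, 0, 0.1], [0, 0, 0, 0, 0, 0, -0.2], [0, 0, 0, 0, 0, 0, -0.2], [0, 0, -0.03, -0.7, 0, 5, -0.2], [0, 0, -0.03, 0, 0, 8, -0.2], [0, 0, -0.03, 0, 0, 8, -0.2], [0, 0, 0, 0, 0, 8, -0.2], [0, 0, 0, 0, 0, 8, -0.2], [-0.05, 0, 0, 0, 0, 0, -0.2], [0, 0, 0, 0, 0, 0, -0.2]]]}}

```text
time: 8.4
eef_pos: [0.4481, -0.0288, 0.1922]
tcp_rot: [0.993, 0.117, -0.004, -0.003]
contact_force: [0.0, -0.5, -0.4]
opening: 0.606
```

```bash
python3 st.py; python3 - <<'E'
from h import *
c=ctrl.get_calibration("wrist");np.savez("w4.npz",**c);a=ctrl.read_camera("wrist")
print(proj(c,[.5015,-.0175,.119]))
cv2.imwrite("pics/p4.png",a[:,:,::-1])
E
```

```text
pos [ 0.4481 -0.0288  0.1922] yaw 13.464615037211095 tool delta [0.0557 0.0022 0.0883] tilt rv [-0.3592  0.4682  0.    ] q6 1.0438390758994287 t 8.4
[ 0.0473 -0.4768 -0.3835] [-0.0028 -0.0011 -0.042 ] 0.6057016290526718
(np.float64(283.1820066520323), np.float64(132.5516215100653))
```

View pics/p4.png

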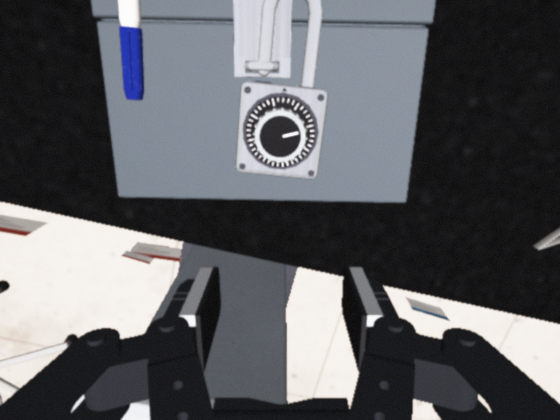

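The lock is nearly in line: its body corners are (241,82), (327,91), (320,179) and (237,170), the knob is at (280,136), and the toe is in the staple at (263,68).

```bash
cat > g.py <<'E'
from h import *
c=dict(np.load("w4.npz"))
b=np.array([ray(c,*p,.097) for p in((241,82),(327,91),(320,179),(237,170))]);u=b[0]+b[1]-b[2]-b[3];a=np.arctan2(u[1],u[0])
m=b.mean(0);print("centre",m,"yaw",np.degrees(a),"knob",ray(c,280,136,.119),"size",np.linalg.norm(u)/2,"staple",ray(c,263,66,.096))
e=np.array([np.cos(a),np.sin(a)])
for k in(.05,.058,.062):print(k,m[:2]+.0005*e+k*e, proj(c,np.r_[m[:2]+k*e,.086]))
s=ctrl.get_state();delta(s,m[:2]+.0585*e,.13,np.degrees(a))
E
python3 g.py
```

```text
centre [ 0.4989 -0.0169  0.097 ] yaw 9.911188732999339 knob [ 0.4992 -0.0162  0.119 ] size 0.05452081004400303 staple [0.5342 0.0028 0.096 ]
0.05 [ 0.5487 -0.0082] (np.float64(286.50309089777494), np.float64(47.5125538074368))
0.058 [ 0.5566 -0.0068] (np.float64(287.3937909218772), np.float64(33.23523533696371))
0.062 [ 0.5605 -0.0062] (np.float64(287.84658844019566), np.float64(25.97719761748715))
pos [ 0.4515 -0.0293  0.194 ] yaw 13.439160495055697 tool delta [0.1076 0.0028 0.0637] tilt rv [-0.2258  0.1577  0.    ] q6 1.0445422028300957 t 8.45
turn az [np.float64(3.527971762056353), np.float64(3.5279717620563584), np.float64(-176.47202823794365)]
```

{"fn": "apply_moves", "kwargs": {"moves": [[[0.036, 0.0015, 0.015, -0.2, 0.1, 1.8, -0.2], [0.036, 0.0015, 0.02, 0, 0, 1.7, -0.2], [0.034, 0.001, 0.02, 0, 0, 0, -0.2], [0, 0, 0, 0, 0, 0, -0.2]]]}}

```text
time: 8.85
eef_pos: [0.5644, -0.0126, 0.1403]
tcp_rot: [0.996, 0.084, 0.005, 0.002]
contact_force: [-0.7, -0.2, 0.2]
opening: 0.599
```

```bash
cat > st2.py <<'E'
from h import *
s=ctrl.get_state();delta(s,[.5567,-.0083],.0805,9.9);print(s["contact_force"],s["wrist_torque"],s["opening"])
E
python3 st2.py
```

```text
pos [ 0.5644 -0.0126  0.1403] yaw 9.676595544282993 tool delta [-0.0075 -0.0058  0.0597] tilt rv [ 0.2761 -0.5897 -0.    ] q6 1.2007292705477275 t 8.85
turn az [np.float64(-0.2234044557170023), np.float64(179.776595544283), np.float64(-0.2234044557170023)]
[-0.6916 -0.169   0.1968] [-0.0076 -0.0075  0.0035] 0.5991441729577781
```

{"fn": "apply_moves", "kwargs": {"moves": [[[-0.0075, -0.0058, 0.01, 0.28, -0.6, 0, -0.2], [0, 0, 0.02, 0, 0, 0, -0.2], [0, 0, 0.01, 0, 0, 0, -0.2], [0, 0, 0, 0, 0, 0, -0.2], [0, 0, 0, 0, 0, 0, -0.2]]]}}

```text
time: 9.35
eef_pos: [0.5563, -0.0075, 0.1006]
tcp_rot: [0.996, 0.085, 0.001, 0.0]
contact_force: [-0.4, 0.2, 1.0]
opening: 0.601
```

```bash
python3 st2.py
```

```text
pos [ 0.5563 -0.0075  0.1006] yaw 9.715830284189785 tool delta [0.0002 0.0008 0.0201] tilt rv [ 0.0338 -0.1122  0.    ] q6 1.2052007113470504 t 9.35
turn az [np.float64(-0.18416971581021357), np.float64(179.8158302841898), np.float64(-0.18416971581021357)]
[-0.366   0.1789  1.0285] [-0.0142 -0.0046  0.0063] 0.6006816700228261
```

{"fn": "apply_moves", "kwargs": {"moves": [[[0, 0.001, 0.01, 0, 0, 0, -0.2], [0, 0, 0.007, 0, 0, 0, -0.2], [0, 0, 0.002, 0, 0, 0, -0.2], [0, 0, 0, 0, 0, 0, -0.2]]]}}

```text
time: 9.75
eef_pos: [0.5576, -0.009, 0.083]
tcp_rot: [0.996, 0.084, 0.003, 0.001]
contact_force: [-0.5, -0.5, -0.0]
opening: 0.597
```

```bash
python3 st2.py
```

```text
pos [ 0.5576 -0.009   0.083 ] yaw 9.69101542071886 tool delta [-0.0008 -0.0009  0.0025] tilt rv [ 0.1363 -0.384  -0.    ] q6 1.2033286075160674 t 9.75
turn az [np.float64(-0.20898457928115022), np.float64(179.79101542071885), np.float64(-0.20898457928115022)]
[-0.5225 -0.532  -0.0351] [ 0.0437  0.0522 -0.0001] 0.596908911322878
```

{"fn": "apply_moves", "kwargs": {"moves": [[[0, 0, 0.0015, 0, -0.3, 0, 0.05], [0, 0, 0, 0, 0, 0, 0.2], [0, 0, 0, 0, 0, 0, 0.3], [0, 0, 0, 0, 0, 0, 0.6], [0, 0, 0, 0, 0, 0, 0.6]]], "force": 30}}

```text
time: 10.25
eef_pos: [0.5578, -0.0081, 0.082]
tcp_rot: [0.996, 0.084, 0.001, 0.0]
contact_force: [-0.4, 1.0, -0.1]
opening: 0.406
```

```bash
python3 st2.py
```

```text
pos [ 0.5578 -0.0081  0.082 ] yaw 9.6503996950457 tool delta [-0.0011  0.      0.0015] tilt rv [ 0.0273 -0.0736  0.    ] q6 1.2059649771201049 t 10.25
turn az [np.float64(-0.2496003049542992), np.float64(179.7503996950457), np.float64(-0.2496003049542992)]
[-0.3922  1.0141 -0.1221] [ 0.1787  0.0891 -0.064 ] 0.4063960184575795
```

Shackle is gripped (opening about 35 mm). Pulling gently.

{"fn": "apply_moves", "kwargs": {"moves": [[[0.003, 0, 0, 0, 0, 0, 0.6], [0.003, 0, 0, 0, 0, 0, 0.6], [0.003, 0, 0, 0, 0, 0, 0.6], [0.003, 0, 0, 0, 0, 0, 0.6]]]}}

```text
time: 10.65
eef_pos: [0.5687, -0.0066, 0.0816]
tcp_rot: [0.996, 0.085, -0.002, 0.001]
contact_force: [-3.3, -0.2, 1.0]
opening: 0.408
```

```bash
python3 st2.py
```

```text
pos [ 0.5687 -0.0066  0.0816] yaw 9.69567613247863 tool delta [-0.0121 -0.0004  0.0012] tilt rv [ 0.0526  0.2128 -0.    ] q6 1.2140570947377913 t 10.65
turn az [np.float64(-0.20432386752136722), np.float64(179.79567613247863), np.float64(-0.20432386752136722)]
[-3.2553 -0.1663  1.0264] [-0.0262  0.5046  0.0597] 0.4080434136580797
```

{"fn": "apply_moves", "kwargs": {"moves": [[[0.003, 0, 0, 0, 0, 0, 0.6], [0.003, 0, 0, 0, 0, 0, 0.6], [0, 0, 0, 0, 0, 0, 0.6]]]}}

```text
time: 10.95
eef_pos: [0.5745, -0.0058, 0.0812]
tcp_rot: [0.996, 0.085, -0.004, 0.001]
contact_force: [-2.3, 0.4, 2.2]
opening: 0.404
```

```bash
python3 st2.py
```

```text
pos [ 0.5745 -0.0058  0.0812] yaw 9.749526297123627 tool delta [-0.018  -0.0005  0.0008] tilt rv [ 0.0474  0.4073 -0.    ] q6 1.2177132474621717 t 10.95
turn az [np.float64(-0.15047370287638273), np.float64(179.84952629712362), np.float64(-0.15047370287638273)]
[-2.2652  0.3814  2.1899] [0.0979 0.4499 0.1033] 0.4038590533509355
```

{"fn": "apply_moves", "kwargs": {"moves": [[[0.002, 0, 0, 0, 0, 0, 0.6], [0.002, 0, 0, 0, 0, 0, 0.6]]]}}

```text
time: 11.15
eef_pos: [0.5762, -0.0052, 0.0802]
tcp_rot: [0.996, 0.086, -0.007, 0.001]
contact_force: [-8.2, -1.6, 1.4]
opening: 0.407
```

{"fn": "apply_moves", "kwargs": {"moves": [[[0.002, 0, 0, 0, 0, 0, 0.6], [0.002, 0, 0, 0, 0, 0, 0.6]]]}}

```text
time: 11.35
eef_pos: [0.5771, -0.0044, 0.0791]
tcp_rot: [0.996, 0.087, -0.012, 0.0]
contact_force: [-5.9, -0.6, 1.8]
opening: 0.402
```

{"fn": "apply_moves", "kwargs": {"moves": [[[0, 0, 0, 0, 0, 0, 0.6], [0, 0, 0, 0, 0, 0, 0.6], [0, 0, 0, 0, 0, 0, 0.2], [0, 0, 0, 0, 0, 0, -0.2], [0, 0, 0, 0, 0, 0, -0.2], [0, 0, -0.03, 0, 0.7, 0, -0.2], [0, 0, -0.03, 0, 0.7, 0, -0.2], [-0.03, 0, -0.03, 0, 0, 0, -0.6], [-0.05, 0, -0.01, 0, 0, 0, -1], [-0.03, 0, 0, 0, 0, 0, -1], [0, 0, 0, 0, 0, 0, -1]]]}}

```text
time: 12.45
eef_pos: [0.4746, -0.0245, 0.1836]
tcp_rot: [0.996, 0.086, 0.013, 0.002]
contact_force: [-0.0, 0.5, -0.2]
opening: 0.999
```

```bash
python3 st2.py; python3 - <<'E'
from h import *
c=ctrl.get_calibration("wrist");np.savez("w5.npz",**c);a=ctrl.read_camera("wrist")
cv2.imwrite("pics/p5.png",a[:,:,::-1])
E
```

```text
pos [ 0.4746 -0.0245  0.1836] yaw 9.867388269694386 tool delta [ 0.0809 -0.0025  0.1052] tilt rv [ 0.3292 -1.4972 -0.    ] q6 1.1273294709451953 t 12.45
turn az [np.float64(-0.032611730305603714), np.float64(179.9673882696944), np.float64(-0.032611730305603714)]
[-0.0312  0.4845 -0.2482] [ 0.087  -0.0186 -0.014 ] 0.9989029636449693
```

View pics/p5.png

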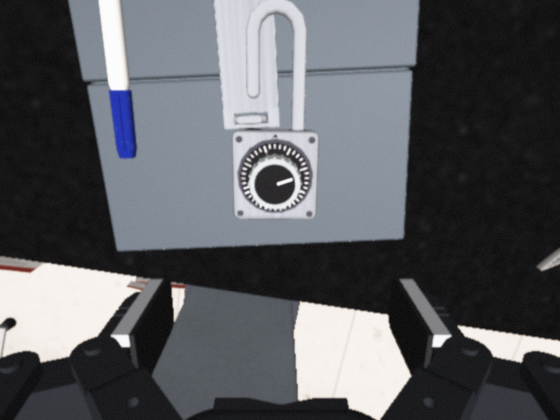

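The shackle is fully out: the toe tip at (252,95) is clear of the staple at (252,120). The body corners are (234,131), (318,130), (317,219) and (234,219).

```bash
python3 - <<'E'
from h import *
c=dict(np.load("w5.npz"))
b=np.array([ray(c,*p,.097) for p in((234,131),(318,130),(317,219),(234,219))]);u=b[0]+b[1]-b[2]-b[3];v=b[0]+b[3]-b[1]-b[2]
print(b.mean(0),np.degrees([np.arctan2(u[1],u[0]),np.arctan2(-v[0],v[1])]),np.linalg.norm(u)/2,np.linalg.norm(v)/2)
print("toe",ray(c,252,95,.086),"bow",ray(c,276,1,.086),"knob",ray(c,274,184,.119))
s=ctrl.get_state();delta(s,b.mean(0)[:2],.13,np.degrees(np.arctan2(u[1],u[0])))
E
```

```text
[ 0.5025 -0.0175  0.097 ] [ 9.3822 10.1535] 0.05664600827739088 0.05264045978409067
toe [0.5484 0.0054 0.086 ] bow [ 0.6025 -0.0005  0.086 ] knob [ 0.5023 -0.0167  0.119 ]
pos [ 0.4761 -0.0245  0.1841] yaw 9.872370827429291 tool delta [ 0.0257 -0.0027  0.0549] tilt rv [ 0.3558 -1.5857 -0.    ] q6 1.127725255940073 t 12.5
turn az [np.float64(0.49017080300092175), np.float64(0.49017080300092175), np.float64(-179.50982919699908)]
```

{"fn": "apply_moves", "kwargs": {"moves": [[[0.026, -0.0025, 0, 0.35, -1.6, 0, -1], [0, 0, 0.03, 0, 0, 0, -1], [0, 0, 0.02, 0, 0, 0, -1], [0, 0, 0, 0, 0, 0, -1]]]}}

```text
time: 12.9
eef_pos: [0.5091, -0.0179, 0.1361]
tcp_rot: [0.996, 0.085, 0.006, 0.002]
contact_force: [0.4, 1.0, -1.3]
opening: 1.002
```

```bash
cat > st3.py <<'E'
from h import *
s=ctrl.get_state();delta(s,[.504,-.017],.076,9.7);print(s["contact_force"],s["wrist_torque"],s["opening"])
E
python3 st3.py
```

```text
pos [ 0.5091 -0.0179  0.1361] yaw 9.802621609359365 tool delta [-0.0056 -0.002   0.06  ] tilt rv [ 0.2358 -0.7047  0.    ] q6 1.1639863845955518 t 12.9
turn az [np.float64(0.10262160935937459), np.float64(0.1026216093593657), np.float64(-179.89737839064063)]
[ 0.3751  1.0001 -1.2595] [0.0332 0.0335 0.0379] 1.0023684077559525
```

{"fn": "apply_moves", "kwargs": {"moves": [[[-0.005, -0.002, 0.01, 0.2, -0.7, 0, -1], [0, 0, 0.02, 0, 0, 0, -1], [0, 0, 0.015, 0, 0, 0, -1], [0, 0, 0.01, 0, 0, 0, -1], [0, 0, 0, 0, 0, 0, -1]]]}}

```text
time: 13.4
eef_pos: [0.508, -0.0169, 0.0812]
tcp_rot: [0.996, 0.086, 0.003, 0.001]
contact_force: [-0.4, -0.6, 0.4]
opening: 1.0
```

```bash
python3 st3.py
```

```text
pos [ 0.508  -0.0169  0.0812] yaw 9.815386336915994 tool delta [-0.004  -0.0006  0.0052] tilt rv [ 0.1363 -0.3002 -0.    ] q6 1.1664949738889814 t 13.4
turn az [np.float64(0.11538633691600353), np.float64(0.11538633691599465), np.float64(-179.884613663084)]
[-0.4044 -0.555   0.3903] [-0.0474  0.0194  0.0106] 1.0000531527589944
```

{"fn": "apply_moves", "kwargs": {"moves": [[[-0.003, -0.0006, 0.004, 0, -0.3, 0, -1], [0, 0, 0, 0, 0, 0, -0.5], [0, 0, 0, 0, 0, 0, -0.2], [0, 0, 0, 0, 0, 0, 0], [0, 0, 0, 0, 0, 0, 0.5], [0, 0, 0, 0, 0, 0, 0.5]]], "force": 40}}

```text
time: 14.0
eef_pos: [0.5063, -0.0171, 0.0792]
tcp_rot: [0.996, 0.086, 0.002, 0.002]
contact_force: [0.2, -0.1, -0.7]
opening: 0.615
```

```bash
python3 st3.py
```

```text
pos [ 0.5063 -0.0171  0.0792] yaw 9.818324651809359 tool delta [-0.0022 -0.0005  0.0032] tilt rv [ 0.2266 -0.1934 -0.    ] q6 1.1680021027574823 t 14.0
turn az [np.float64(0.1183246518093597), np.float64(0.1183246518093597), np.float64(-179.88167534819064)]
[ 0.1967 -0.0666 -0.7138] [0.0834 0.0033 0.0695] 0.6152393037546623
```

Opening 0.615 (about 52 mm) means the body is held. Increase the grip and lift.

{"fn": "apply_moves", "kwargs": {"moves": [[[0, 0, 0, 0, 0, 0, 0.5], [0, 0, 0, 0, 0, 0, 0.5], [0, 0, -0.008, 0, 0, 0, 0.5], [0, 0, -0.01, 0, 0, 0, 0.5], [0, 0, -0.01, 0, 0, 0, 0.5]]], "force": 80}}

```text
time: 14.5
eef_pos: [0.503, -0.0164, 0.1056]
tcp_rot: [0.996, 0.086, -0.002, 0.001]
contact_force: [-0.3, -0.1, -5.0]
opening: 0.605
```

```bash
python3 st3.py
```

```text
pos [ 0.503  -0.0164  0.1056] yaw 9.820983612583081 tool delta [0.001  0.0008 0.0296] tilt rv [ 0.0513  0.2464 -0.    ] q6 1.1679085809749852 t 14.5
turn az [np.float64(0.12098361258307477), np.float64(0.12098361258308188), np.float64(-179.87901638741693)]
[-0.2508 -0.1188 -4.9807] [ 0.0127  0.0291 -0.0002] 0.6052458145783799
```

{"fn": "apply_moves", "kwargs": {"moves": [[[0, 0, -0.02, 0, 0, 0, 0.5], [0, 0, -0.025, 0, 0, 0, 0.5], [0, 0, -0.025, 0, 0, 0, 0.5], [0, 0, -0.025, 0, 0, 0, 0.5], [0, 0, -0.02, 0, 0, 0, 0.5], [0, 0, -0.015, 0, 0, 0, 0.5], [0, 0, -0.005, 0, 0, 0, 0.5], [0, 0, 0, 0, 0, 0, 0.5], [0, 0, 0, 0, 0, 0, 0.5], [0, 0, 0, 0, 0, 0, 0.5]]]}}

```text
time: 15.5
eef_pos: [0.5009, -0.0154, 0.2495]
tcp_rot: [0.996, 0.086, -0.002, 0.001]
contact_force: [-0.0, -0.1, -4.9]
opening: 0.609
```

```bash
python3 st3.py; python3 - <<'E'
from h import *
b=ctrl.read_camera("side")
w=cv2.resize(ctrl.read_camera("wrist"),(400,300));cv2.imwrite("pics/p6.png",np.hstack([cv2.resize(b[120:285,200:380],(400,367))[:300],w])[:,:,::-1])
print(proj(ctrl.get_calibration("side"),[.503,-.016,.24]))
E
```

```text
pos [ 0.5009 -0.0154  0.2495] yaw 9.838205828239726 tool delta [0.0036 0.0019 0.1735] tilt rv [0.0688 0.2483 0.    ] q6 1.1678282219696199 t 15.5
turn az [np.float64(0.13820582823973382), np.float64(0.1382058282397267), np.float64(-179.86179417176027)]
[-0.0381 -0.0975 -4.9449] [-0.0431  0.0165 -0.0227] 0.6089856869909057
(np.float64(322.4710289769186), np.float64(153.24613511028775))
```

View pics/p6.png

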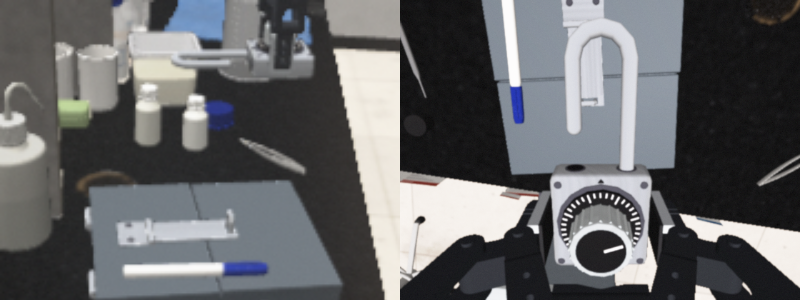

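The lock is held level and open with the dial up, about 0.25 m above the bench and clear of the box, and the bystanders are where they were. Handing in.

```bash
python3 -c "
from plant import ctrl
s=ctrl.get_state();print(s['dq'],s['contact_force']);print(ctrl.sign_off())"
```

```text
[-0.00018097  0.00221838 -0.00623221  0.00146858 -0.00306873 -0.00030227] [ 0.57696545 -0.04324296 -4.86062696]
the job is handed in; nothing more can be done
None
```

The job is handed in: the padlock is open and held level with the dial up, about 0.25 m above the bench and clear of the box.

- **Dial:** I turned it about 80° clockwise, until the gate stopped it. I noticed the stop late, so I kept turning and the lock swung roughly 15–20° about the staple, well over the few degrees expected. The wrist felt only about 8 N and 0.8 N m. I turned it back nearly into line before letting go.
- **Shackle:** I pulled it out about 20 mm, at 8 N or less on the wrist, until it met its end stop. In the wrist picture the toe's tip was clear of the staple and the bow's end was about 102 mm from the dial axis (103 mm if fully open).
- **Lift and hold:** I gripped the body across its width at 80 N and lifted it straight up to a TCP height of 0.25 m. The wrist then carried a steady load of about 4.9 N and the joints were practically still.

In the last side and wrist pictures the shackle is open and the marker and the two bottles look unmoved; I did not check the stopper separately. The contact force between lock and box is not reported, so I could judge it only from the wrist readings. The run took about 15.6 s.

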